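# Load two pirns into the winder's magazine tube

## Task

Load both wooden pirns, one after the other, into the sloping clear magazine tube, tapered nose first, so that the second pushes the first deeper. Finish with the second pirn's butt pushed in flush with the mouth of the tube, let go of everything, and leave the bottle, tape dispenser and pen box where they are. Either pirn may go first.

Things in the scene. Friction and masses are not known exactly. Their poses are not given: they have to be found in the camera images.
- pirn_a: a hard wooden weft pirn (an empty yarn bobbin), 110 mm long and about 50 g, lying on the table. Its body is an octagonal bar 28 mm across the flats (30 mm over the corners) for 90 mm; the last 20 mm taper to a blunt round nose 14 mm wide. The other end, the butt, is flat, with a bright steel band 12 mm wide round it. Origin at the middle of its length, on its axis, 14 mm above the table as it lies; x runs along the axis towards the nose
- pirn_b: the other pirn, identical; the two may point in opposite directions
- pirn_a_nose (a point): centre of the nose end of pirn_a, 55 mm from its middle
- pirn_a_butt (a point): centre of the flat butt end of pirn_a, 55 mm from its middle
- pirn_b_nose (a point): centre of the nose end of pirn_b
- pirn_b_butt (a point): centre of the flat butt end of pirn_b
- tube: clear rigid tube on a stand, bore 38, outside 45, 250 mm long, far end closed, sloping 30 degrees down from its open mouth, which faces to the robot's left and up. Last 12 mm flare to 48 bore, 55 outside. A tongue 14 mm wide juts 48 mm out of the mouth, its top 19 mm below the axis. Origin: centre of the mouth, 170 mm above the table; x down the axis into the tube, y level, z square to both, up
- stand: fixed steel stand under the tube: a base plate 250 x 120 mm and two posts, all of it below the tube's upper side and on the far-end side of the mouth. Origin on the table straight under the middle of the mouth; x is the level direction into the tube
- follower (a joint): friction-braked aluminium disc, 33 mm wide, that slides inside the tube and stays where it is left. Value in m: 0 when its face is 30 mm inside the mouth, growing as it is pushed deeper, at most 0.196 (face 226 mm in). It starts between 0 and 0.04. About 4 N moves it slowly, some 1.5 N more at 100 mm/s; a pirn's weight does not; pushed down it leaves room for two pirns end to end
- bottle: bystander: clear bottle with a red cap, 62 mm wide and 190 mm tall, standing on the table; origin at the centre of its underside
- tape: bystander: blue tape dispenser 150 x 60 mm, 113 mm high with its roll, standing on the table; origin at the centre of its underside, x along its length
- penbox: bystander: open blue box 100 x 80 x 90 mm with pens (about 140 mm high with them), standing on the table; origin at the centre of its underside
Things that resemble listed ones, but are neither listed nor needed, are in the scene too. Leave any purple look-alike of the pirn_a alone. What is shaped like the pirn_b but turquoise is not meant.

How it is judged (in metres and radians):
On the way, in this order (a step that is already met when the one before it is completed fails the run):
1. one pirn is in the mouth of the tube, nose first, its nose more than 40 mm inside (((x of pirn_a_nose in the frame of tube between 0.04 and 0.24 m and y of pirn_a_nose in the frame of tube between -0.012 and 0.012 m and z of pirn_a_nose in the frame of tube between -0.012 and 0.012 m and y of pirn_a_butt in the frame of tube between -0.012 and 0.012 m and z of pirn_a_butt in the frame of tube between -0.012 and 0.012 m) or (x of pirn_b_nose in the frame of tube between 0.04 and 0.24 m and y of pirn_b_nose in the frame of tube between -0.012 and 0.012 m and z of pirn_b_nose in the frame of tube between -0.012 and 0.012 m and y of pirn_b_butt in the frame of tube between -0.012 and 0.012 m and z of pirn_b_butt in the frame of tube between -0.012 and 0.012 m))), for 0.2 s.
2. the other pirn has followed it nose first (nose more than 40 mm inside) and the first is deeper, its nose more than 145 mm inside (((x of pirn_a_nose in the frame of tube between 0.145 and 0.24 m and y of pirn_a_nose in the frame of tube between -0.012 and 0.012 m and z of pirn_a_nose in the frame of tube between -0.012 and 0.012 m and y of pirn_a_butt in the frame of tube between -0.012 and 0.012 m and z of pirn_a_butt in the frame of tube between -0.012 and 0.012 m and x of pirn_b_nose in the frame of tube between 0.04 and 0.125 m and y of pirn_b_nose in the frame of tube between -0.012 and 0.012 m and z of pirn_b_nose in the frame of tube between -0.012 and 0.012 m and y of pirn_b_butt in the frame of tube between -0.012 and 0.012 m and z of pirn_b_butt in the frame of tube between -0.012 and 0.012 m) or (x of pirn_b_nose in the frame of tube between 0.145 and 0.24 m and y of pirn_b_nose in the frame of tube between -0.012 and 0.012 m and z of pirn_b_nose in the frame of tube between -0.012 and 0.012 m and y of pirn_b_butt in the frame of tube between -0.012 and 0.012 m and z of pirn_b_butt in the frame of tube between -0.012 and 0.012 m and x of pirn_a_nose in the frame of tube between 0.04 and 0.125 m and y of pirn_a_nose in the frame of tube between -0.012 and 0.012 m and z of pirn_a_nose in the frame of tube between -0.012 and 0.012 m and y of pirn_a_butt in the frame of tube between -0.012 and 0.012 m and z of pirn_a_butt in the frame of tube between -0.012 and 0.012 m))), for 0.2 s.
At the end, for the whole second after the job is handed in: Both pirns lie in the tube nose first, ends within 12 mm of its axis: the inner one with its nose 205 to 240 mm and butt 95 to 130 mm inside the mouth, the outer with its nose 102 to 125 mm inside and butt flush (8 mm proud to 15 mm inside); both at rest and not touched by the fingers (((x of pirn_a_nose in the frame of tube between 0.205 and 0.24 m and y of pirn_a_nose in the frame of tube between -0.012 and 0.012 m and z of pirn_a_nose in the frame of tube between -0.012 and 0.012 m and y of pirn_a_butt in the frame of tube between -0.012 and 0.012 m and z of pirn_a_butt in the frame of tube between -0.012 and 0.012 m and x of pirn_a_butt in the frame of tube between 0.095 and 0.13 m and x of pirn_b_nose in the frame of tube between 0.102 and 0.125 m and y of pirn_b_nose in the frame of tube between -0.012 and 0.012 m and z of pirn_b_nose in the frame of tube between -0.012 and 0.012 m and y of pirn_b_butt in the frame of tube between -0.012 and 0.012 m and z of pirn_b_butt in the frame of tube between -0.012 and 0.012 m and x of pirn_b_butt in the frame of tube between -0.008 and 0.015 m) or (x of pirn_b_nose in the frame of tube between 0.205 and 0.24 m and y of pirn_b_nose in the frame of tube between -0.012 and 0.012 m and z of pirn_b_nose in the frame of tube between -0.012 and 0.012 m and y of pirn_b_butt in the frame of tube between -0.012 and 0.012 m and z of pirn_b_butt in the frame of tube between -0.012 and 0.012 m and x of pirn_b_butt in the frame of tube between 0.095 and 0.13 m and x of pirn_a_nose in the frame of tube between 0.102 and 0.125 m and y of pirn_a_nose in the frame of tube between -0.012 and 0.012 m and z of pirn_a_nose in the frame of tube between -0.012 and 0.012 m and y of pirn_a_butt in the frame of tube between -0.012 and 0.012 m and z of pirn_a_butt in the frame of tube between -0.012 and 0.012 m and x of pirn_a_butt in the frame of tube between -0.008 and 0.015 m)) and linear speed of each of pirn_a, pirn_b below 0.02 m/s and contact force between the fingers and pirn_a below 0.2 N and contact force between the fingers and pirn_b below 0.2 N).
It fails at once if the bottle is moved more than 30 mm or tipped (distance of bottle from where it was at the start of the episode above 0.03 m or angle between bottle's own z axis and vertical above 0.35 rad).
It fails at once if the tape dispenser is moved more than 30 mm or tipped (distance of tape from where it was at the start of the episode above 0.03 m or angle between tape's own z axis and vertical above 0.35 rad).
It fails at once if the pen box is moved more than 30 mm or tipped (distance of penbox from where it was at the start of the episode above 0.03 m or angle between penbox's own z axis and vertical above 0.35 rad).
It also fails if it takes over 66 s, if anything falls off the work surface, if the arm or the gripper's body presses on something with over 40 N, if the wrist force passes 120 N, or if a joint passes its speed limit or range.

## Robot

A 7-joint arm with a two-finger parallel gripper is mounted at the origin on the work surface. World frame = base frame: x ahead of the robot, y to its left, z up, the work surface at z = 0. Lengths are in mm, angles in rad, forces in N, time in s.
With the tool pointing down it reaches from about 400 to 900 mm from the base axis. Payload 5.6 kg.
Tool frame: the origin (TCP) lies midway between the tips of the shut fingers; the grasp point (between the pads) lies 19 mm behind it; x points along the fingers, y is the direction in which the jaws open and shut, and the axes are right-handed (so a half turn about x gives the same grasp; the last joint's range is limited). The gripper opens to 92 mm and grips with 3 to 60 N. Pads are 20 mm wide; open, the fingers measure 128 mm over their backs; the gripper's body (75 mm by 189 mm) begins 69 mm behind the grasp point.
Start: joints at [1.063, 0.468, -0.012, 1.603, 0.006, 1.071, -0.056], TCP at [291.321, -581.069, 214.592] pointing down, gripper open.
Joint ranges: [-2.53, 2.53], [-0.31, 2.02], [-1.57, 1.55], [0.28, 2.44], [-1.29, 4.43], [0.15, 1.84], [-2.92, 2.92]. Speed limits (rad/s): [2.57, 2.57, 3.14, 3.14, 3.14, 3.14, 3.14].

## Interface

Orientations are given as a rotation vector (axis times angle).
In Python, from cell import robot, grip, kin, viewer gives the robot as it stands. Calls block until the motion is done:
- robot.movep(position, orientation): joint-space move of the TCP to a pose.
- robot.servo_line(position, feed=150, rotation=None): straight line of the TCP; rotation=None keeps the orientation; feed is the mean speed in mm/s.
- robot.goto_joints(angles): joint-space move.
- grip(opening, newtons=None): opening from 0.0 (shut) to 1.0 (fully open); newtons is the grip in N (None keeps the last); returns when the fingers have stopped.
- robot.hold(seconds).
- kin.ik(position, orientation): joint angles nearest the present ones, or None.
- robot.observe(): the state.
- viewer.read_camera(name): name is "scene" or "side" or "wrist"; returns the picture (480x640x3 uint8, red, green, blue); there is no depth.
- viewer.camera_info(name): a dict with "camera_matrix" (3x3 intrinsics, pixels), "R" (3x3) and "t" (3): a world point X has camera coordinates R X + t. Camera axes: x right, y down, z forward; pixel columns grow to the right and rows downward; lengths in mm; the calibration is good to about 2 mm. The wrist camera is an equidistant fisheye: a pixel r from the principal point sees the ray r / f radians off the axis. A picture is of the moment at which its call begins: read the wrist's pose just before it. camera_info takes no time and is no camera call; for the wrist camera it gives the pose at the moment of the call.
A pose or a line that the arm cannot do raises robot.IKError and nothing moves.
- robot.job_done(): hands the job in, once; it reports no verdict.
Trained networks look in the newest picture that a camera, given by its name, has taken for a name from the list of things; names that differ only in an ending like _2 or _b are one class to them, and where a whole thing is asked for, a point or a joint stands for the part that bears it (a point fixed in the world has none). Each returns a list of dicts, best first, with "confidence" (0 to 1); they miss things now and then, are a little off and sometimes report something else, mostly with a low value. They report only what shows in the picture. A call takes as long as a camera call. They do not tell look-alikes from the thing itself.
- viewer.silhouettes(name, camera): "mask" (480x640 bool, what is visible of it).
- viewer.pinpoint(name, camera): "at" ([x, y, z] in mm, in the coordinates of the camera as it stood for that picture, good to about 4 mm: a listed point, or the origin of a listed thing).
The state is a dict: "t": time; "joints": joint angles; "joint_velocities": joint speeds; "joint_torque": joint torques, N m; "tcp_pos": TCP position; "tcp_rot": TCP orientation; "contact_force": force on the tool from outside, world axes, zero at the start; "wrist_torque": the same for the moment, N m; "grip_width": opening from 0.0 (shut) to 1.0 (fully open).
Only numpy, scipy, OpenCV 4.12 (cv2) and the standard library are available. Lean on these libraries where they do the work, as an engineer would, in place of code of your own. Each camera call takes 0.05 s, during which the arm holds its last target.

## Working session

There is one attempt and no reset: what is moved stays moved. The work goes in short steps, each a Python script; the robot and the scene stay as the last script left them, time stands still between calls to the robot, and variables do not carry over. Pictures are saved under pics/ and viewed, and the job is handed in when it is done.

```bash
ls -la; mkdir -p pics; python3 - <<'E'
from cell import robot, grip, kin, viewer
import cv2, numpy as np
print(robot.observe())
for n in ["scene","side","wrist"]:
    im=viewer.read_camera(n); cv2.imwrite(f"pics/{n}0.png",im[:,:,::-1])
    i=viewer.camera_info(n); print(n,i)
E
```

```text
total 12
drwxr-xr-x  3 agent agent 4096 Dec  6 17:36 .
drwxr-xr-x 23 root  root  4096 Dec  6 17:36 ..
drwxr-xr-x  2 agent agent 4096 Dec  6 17:36 pics
{'t': 0.0, 'joints': array([ 1.06297285,  0.46837638, -0.01162565,  1.60360358,  0.00599685,
        1.0713749 , -0.05628643]), 'joint_velocities': array([-0.00138766,  0.000209  , -0.00084544, -0.00086133,  0.00100386,
        0.00048205, -0.00054484]), 'joint_torque': array([ 1.51382519e-04, -5.20572889e+01, -1.18884697e-02, -2.43748838e+01,
       -5.65827813e-02,  1.73474243e-02,  1.64035291e-04]), 'tcp_pos': array([ 291.06875905, -580.55196303,  213.64915824]), 'tcp_rot': array([ 1.96293202,  0.46635851, -1.96394603]), 'contact_force': array([ 0.10055096, -0.0747212 ,  0.17285029]), 'wrist_torque': array([ 0.00240048, -0.01127967,  0.00730236]), 'grip_width': 0.9998495004198255}
scene {'camera_matrix': array([[440.91312688,   0.        , 318.39167233],
       [  0.        , 440.91312688, 241.8661171 ],
       [  0.        ,   0.        ,   1.        ]]), 'R': array([[ 0.87677838,  0.48089374,  0.00094208],
       [ 0.4076937 , -0.
[... 209 characters left out ...]
     [  0.        , 586.2487192 , 239.98145669],
       [  0.        ,   0.        ,   1.        ]]), 'R': array([[ 0.86242523, -0.50579968, -0.01973358],
       [-0.33263538, -0.53691997, -0.77528746],
       [ 0.3815448 ,  0.67519155, -0.63130019]]), 't': array([-422.32568186,  296.12113919, 1302.47991492])}
wrist {'camera_matrix': array([[371.64829954,   0.        , 323.38165086],
       [  0.        , 371.64829954, 241.74936531],
       [  0.        ,   0.        ,   1.        ]]), 'R': array([[ 0.44986474, -0.89309583, -0.00124208],
       [-0.86699557, -0.43705061,  0.23938555],
       [-0.21433709, -0.10661424, -0.9709238 ]]), 't': array([-650.26960641,  -29.68845571,  390.40965644])}
```

View pics/scene0.png

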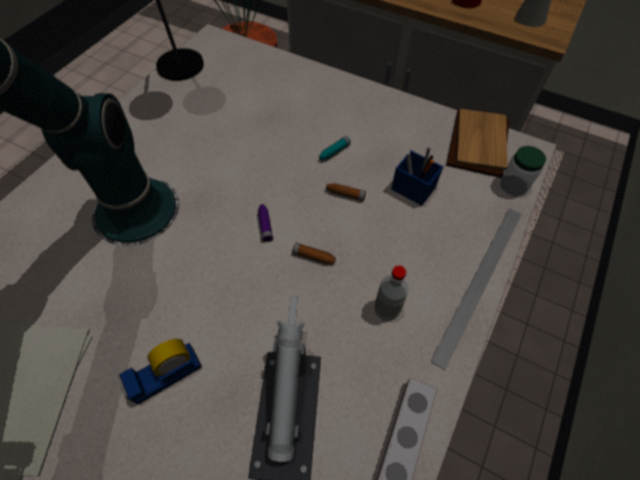

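View pics/side0.png

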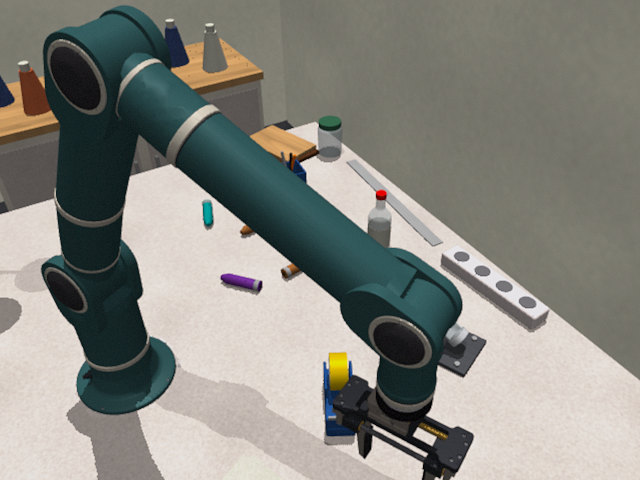

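View pics/wrist0.png

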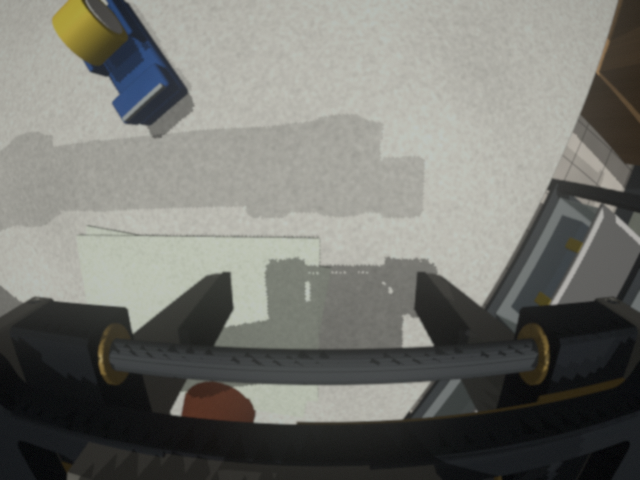

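```bash
cat > h.py <<'E'
from cell import robot, grip, kin, viewer
import cv2, numpy as np
from scipy.spatial.transform import Rotation as Ro
def c2w(p,i): return i["R"].T@(np.asarray(p)-i["t"])
def ray(uv,i,fish=False):
    K=i["camera_matrix"]; x=(uv[0]-K[0,2])/K[0,0]; y=(uv[1]-K[1,2])/K[1,1]
    if fish:
        r=np.hypot(x,y); d=np.array([np.sin(r)*x/r,np.sin(r)*y/r,np.cos(r)])
    else: d=np.array([x,y,1.])
    return -i["R"].T@i["t"], i["R"].T@d
def atz(uv,i,z,fish=False):
    c,d=ray(uv,i,fish); return c+d*(z-c[2])/d[2]
def proj(X,i,fish=False):
    p=i["R"]@np.asarray(X,float)+i["t"]; K=i["camera_matrix"]
    if fish:
        th=np.arctan2(np.hypot(p[0],p[1]),p[2]); ph=np.arctan2(p[1],p[0])
        return np.array([K[0,2]+K[0,0]*th*np.cos(ph),K[1,2]+K[1,1]*th*np.sin(ph)])
    return np.array([K[0,0]*p[0]/p[2]+K[0,2],K[1,1]*p[1]/p[2]+K[1,2]])
E
python3 - <<'E'
from h import *
im=viewer.read_camera("scene"); i=viewer.camera_info("scene")
for n in ["pirn_a","pirn_a_nose","pirn_a_butt","tube","stand","bottle","tape","penbox","follower"]:
    for d in viewer.pinpoint(n,"scene"):
        w=c2w(d["at"],i); print(n,round(d["confidence"],2),w.round(0),proj(w,i).round(0))
c=im[130:290,230:400]; c=cv2.resize(c,None,fx=4,fy=3.7,interpolation=cv2.INTER_CUBIC)
cv2.imwrite("pics/crop1.png",np.clip(c[:,:,::-1]*1.5,0,255).astype(np.uint8))
c=im[280:480,230:340]; c=cv2.resize(c,None,fx=3,fy=3,interpolation=cv2.INTER_CUBIC)
cv2.imwrite("pics/crop2.png",np.clip(c[:,:,::-1]*1.5,0,255).astype(np.uint8))
E
```

```text
pirn_a 0.82 [505. 100.  15.] [316. 256.]
pirn_a 0.69 [333. 127.  11.] [264. 222.]
pirn_a 0.53 [378. 444.  17.] [335. 149.]
pirn_a_nose 0.92 [299. 171.  12.] [262. 205.]
pirn_a_nose 0.73 [549. 116.  14.] [334. 259.]
pirn_a_nose 0.6 [418. 313.  15.] [325. 185.]
pirn_a_nose 0.4 [636. 434.  -2.] [414. 188.]
pirn_a_butt 0.72 [449.  93.  12.] [295. 249.]
pirn_a_butt 0.72 [371.  89.  14.] [268. 238.]
tube 0.76 [ 580. -132.  170.] [291. 323.]
stand 0.7 [ 578. -131.   -4.] [295. 351.]
bottle 0.73 [502. 100.  13.] [314. 256.]
bottle 0.69 [719.  64.  -2.] [387. 308.]
tape 0.72 [ 356. -313.    5.] [164. 373.]
penbox 0.91 [636. 434.  -0.] [414. 188.]Traceback (most recent call last):
  File "<stdin>", line 4, in <module>
ValueError: it knows: bottle, penbox, pirn, pirn_a_butt, pirn_a_nose, pirn_b_butt, pirn_b_nose, stand, tape, tube
```

```bash
python3 - <<'E'
from h import *
im=viewer.read_camera("scene"); i=viewer.camera_info("scene")
b=lambda c:np.clip(c[:,:,::-1]*1.6,0,255).astype(np.uint8)
c=cv2.resize(im[130:290,230:400],None,fx=3.75,fy=3.75,interpolation=cv2.INTER_CUBIC); cv2.imwrite("pics/crop1.png",b(c))
c=cv2.resize(im[285:480,230:340],None,fx=3,fy=3,interpolation=cv2.INTER_CUBIC); cv2.imwrite("pics/crop2.png",b(c))
print(robot.observe()["t"])
E
```

```text
0.65
```

View pics/crop1.png

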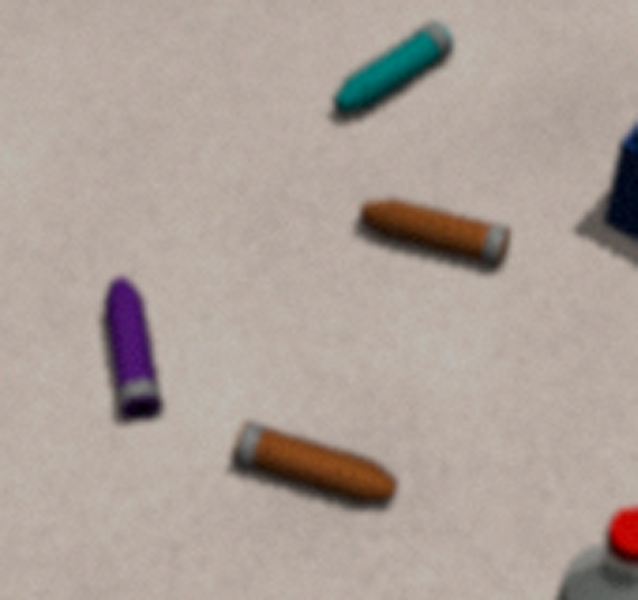

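View pics/crop2.png

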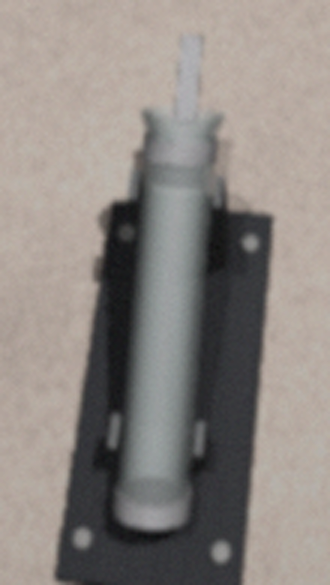

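```bash
python3 - <<'E'
from h import *
im=viewer.read_camera("scene"); i=viewer.camera_info("scene")
for nm,n,b in [("P1",(335,260.1),(293.2,250)),("P2",(326.5,186.8),(364.7,195.9))]:
    N=atz(n,i,14);B=atz(b,i,14); print(nm,N.round(),B.round(),np.linalg.norm(N-B).round(),((N+B)/2).round(1),np.degrees(np.arctan2(*(N-B)[[1,0]])).round(1))
M=np.array([580,-132,170.])
E=atz((281,455),i,45); print("far",E.round(), np.degrees(np.arctan2(*(E-M)[[1,0]])), np.linalg.norm(E-M))
for d in viewer.silhouettes("pirn","scene"):
    m=d["mask"].astype(np.uint8); p=cv2.findNonZero(m); print(d["confidence"],cv2.minAreaRect(p), im[d["mask"]].mean(0).round())
import json
# test IK
def pose(pos,a,h): 
    y=np.cross(h,a); return Ro.from_matrix(np.c_[a,y,h]).as_rotvec()
E
```

```text
P1 [553. 113.  14.] [447.  88.  14.] 109.0 [499.8 100.2  14. ] 13.1
P2 [424. 309.  14.] [531. 331.  14.] 109.0 [477.1 320.2  14. ] -168.2
far [ 668. -331.   45.] -66.16146637220093 250.89775030401512
0.93 ((313.9541320800781, 252.98626708984375), (44.34735870361328, 13.40956974029541), 16.69924545288086) [66. 44. 28.]
0.87 ((264.4038391113281, 222.51925659179688), (38.04652786254883, 11.570850372314453), 78.69007110595703) [47. 27. 57.]
0.74 ((345.23529052734375, 190.558837890625), (40.01837158203125, 10.671567916870117), 14.03624439239502) [60. 39. 25.]
0.52 ((334.0277404785156, 148.0392608642578), (11.629777908325195, 36.042701721191406), 54.782405853271484) [21. 60. 58.]
```

```bash
cat >> h.py <<'E'
def R_of(a,h):
    a=np.asarray(a)/np.linalg.norm(a); h=h-a*(h@a); h=h/np.linalg.norm(h)
    return Ro.from_matrix(np.c_[a,np.cross(h,a),h]).as_rotvec()
def hd(deg): return np.array([np.cos(np.radians(deg)),np.sin(np.radians(deg)),0])
DOWN=np.array([0,0,-1.])
class Tube:
    def __init__(s,M,deg):
        s.M=np.array(M,float); u=hd(deg); c,sn=np.cos(np.pi/6),np.sin(np.pi/6)
        s.d=u*c+np.array([0,0,-sn]); s.up=u*sn+np.array([0,0,c]); s.y=np.cross(s.up,s.d)
    def w(s,x,y,z): return s.M+s.d*x+s.y*y+s.up*z
E
python3 - <<'E'
from h import *
T=Tube([580,-132,170],-66)
f=lambda q: None if q is None else np.round(q,2)
for s in (1,-1):
    print("s",s)
    for nm,B,deg in [("P1",[447,88],13.1),("P2",[531,331],-168.2)]:
        g=np.array([*B,0])+25*hd(deg)
        for z in (3,200): print(nm,z,f(kin.ik(g+[0,0,z],R_of(DOWN,s*hd(deg)))))
    for x in (-130,-20): print("tube",x,f(kin.ik(T.w(x,0,-12),R_of(-T.up,s*T.d))))
    print("tube hi",f(kin.ik(T.w(-130,0,100),R_of(-T.up,s*T.d))))
E
```

```text
s 1
P1 3 [ 0.15  0.6  -0.51  2.11  0.55  0.56  1.05]
P1 200 [ 0.62  0.4  -1.06  1.97  0.42  1.    1.16]
P2 3 [-0.29  0.73 -0.46  1.82  0.47  0.7  -2.38]
P2 200 [-0.03  0.55 -0.83  1.7   0.45  1.09 -2.36]
tube -130 [ 0.71  0.56 -0.67  1.67 -0.12  1.28  0.55]
tube -20 [ 0.72  0.71 -0.58  1.54 -0.05  1.3   0.64]
tube hi [ 0.73  0.52 -0.64  1.47 -0.14  1.52  0.56]
s -1
P1 3 [ 0.03  0.57 -0.35  2.12  0.39  0.52 -1.96]
P1 200 [ 0.27  0.27 -0.61  1.99  0.19  0.94 -1.78]
P2 3 [-0.09  0.83 -0.75  1.8   0.76  0.82  0.56]
P2 200 [ 0.12  0.67 -1.08  1.69  0.64  1.18  0.64]
tube -130 [ 0.2   0.46  0.03  1.7  -0.43  1.34 -2.31]
tube -20 [ 0.27  0.62  0.1   1.57 -0.43  1.36 -2.18]
tube hi [ 0.24  0.43  0.08  1.51 -0.41  1.57 -2.33]
```

```bash
python3 - <<'E'
from h import *
o=robot.observe()
robot.servo_line(o["tcp_pos"]+[0,0,150],feed=200)
robot.movep([500,60,330],R_of(DOWN,hd(13.1)))
robot.hold(0.3)
i=viewer.camera_info("wrist"); im=viewer.read_camera("wrist"); 
np.savez("w1.npz",**i); cv2.imwrite("pics/w1.png",im[:,:,::-1])
print(robot.observe()["t"],robot.observe()["joints"].round(2), -i["R"].T@i["t"], i["R"][2])
for n in ["pirn_a","pirn_a_nose","pirn_a_butt","tube","stand","bottle"]:
    for d in viewer.pinpoint(n,"wrist"):
        w=c2w(d["at"],i); print(n,round(d["confidence"],2),w.round(0),proj(w,i,True).round(0))
i=viewer.camera_info("side"); im=viewer.read_camera("side"); cv2.imwrite("pics/s1.png",im[:,:,::-1])
for n in ["pirn_a","tube","stand"]:
    for d in viewer.pinpoint(n,"side"):
        w=c2w(d["at"],i); print("side",n,round(d["confidence"],2),w.round(0),proj(w,i).round(0))
print(robot.observe()["t"])
E
```

```text
4.4 [ 0.56  0.21 -0.85  1.77  0.17  1.24  1.46] [433.78190315  43.17354786 501.47095035] [ 0.23505353  0.0552539  -0.97041066]
pirn_a 0.89 [332. 128.  14.] [404.  93.]
pirn_a 0.78 [475. 319.  16.] [502. 230.]
pirn_a 0.67 [375. 443.  17.] [582. 188.]
pirn_a 0.66 [498. 103.  15.] [356. 209.]
pirn_a_nose 0.96 [298. 170.  15.] [439.  79.]
pirn_a_nose 0.72 [554. 112.  19.] [353. 251.]
pirn_a_butt 0.77 [445.  95.  18.] [360. 169.]
pirn_a_butt 0.63 [371.  85.  13.] [366. 112.]
tube 0.58 [ 575. -132.  172.] [125. 257.]
stand 0.61 [ 580. -135.    6.] [179. 227.]
stand 0.29 [ 360. -314.   -3.] [105.  64.]
bottle 0.88 [717.  58.   4.] [290. 341.]
side pirn_a 0.8 [379. 449.  16.] [208. 212.]
side pirn_a 0.79 [476. 324.   9.] [256. 225.]
side pirn_a 0.6 [328. 126.  13.] [238. 283.]
side tube 0.95 [ 576. -130.  167.] [377. 260.]
side stand 0.56 [ 582. -131.    1.] [377. 310.]
4.9
```

View pics/w1.png

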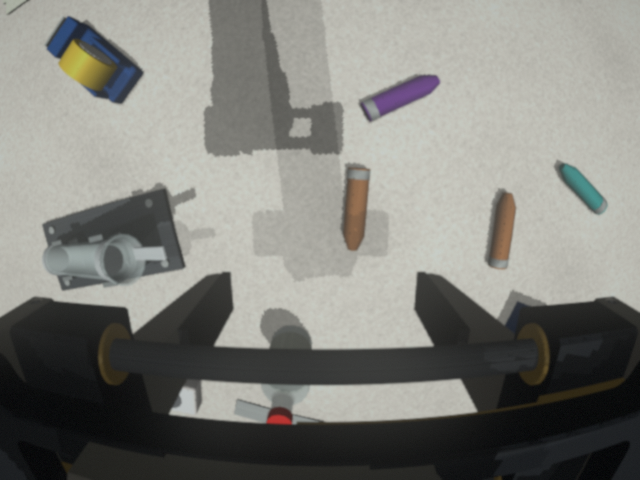

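View pics/s1.png

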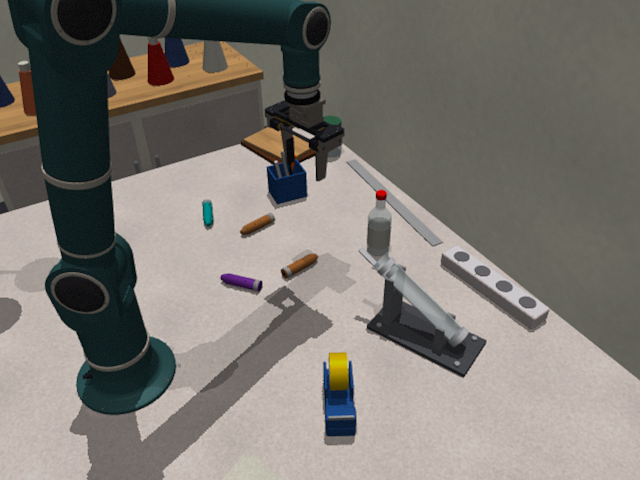

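```bash
cat > ov.py <<'E'
from h import *
import sys
def overlay(im,i,T,fish,box,sc):
    x0,y0,x1,y1=box
    c=cv2.resize(im[y0:y1,x0:x1],None,fx=sc,fy=sc,interpolation=cv2.INTER_CUBIC)
    P=lambda X:(proj(X,i,fish)-[x0-.5,y0-.5])*sc
    def pl(pts,col): cv2.polylines(c,[np.round([P(p) for p in pts]).astype(np.int32)],False,col,1)
    t=np.linspace(0,2*np.pi,60)
    for x,r,col in [(0,27.5,(0,255,0)),(12,22.5,(0,200,0)),(250,22.5,(255,255,0))]:
        pl([T.w(x,r*np.cos(k),r*np.sin(k)) for k in t],col)
    pl([T.w(0,0,0),T.w(250,0,0)],(255,0,0))
    pl([T.w(a,b,-19) for a,b in [(0,7),(-48,7),(-48,-7),(0,-7)]],(0,0,255))
    return c
if __name__=="__main__":
    T=Tube([float(k) for k in sys.argv[1:4]],float(sys.argv[4]))
    I=viewer.camera_info
    rd=lambda n:cv2.imread(f"pics/{n}.png")
    a=overlay(rd("scene0"),I("scene"),T,False,(240,280,340,480),3)
    b=overlay(rd("s1"),I("side"),T,False,(340,220,500,380),3)
    w=dict(np.load("w1.npz")); d=overlay(rd("w1"),w,T,True,(30,180,210,300),3)
    cv2.imwrite("pics/ova_%s.png"%sys.argv[5],np.hstack([np.clip(a*1.6,0,255).astype(np.uint8),cv2.resize(b,(480,600)) if 0 else cv2.copyMakeBorder(b,0,600-b.shape[0],0,0,0)]))
    cv2.imwrite("pics/ovb_%s.png"%sys.argv[5],d)
E
python3 ov.py 579 -131.5 170 -66 1
```

```text
(no output)
```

View pics/ova_1.png

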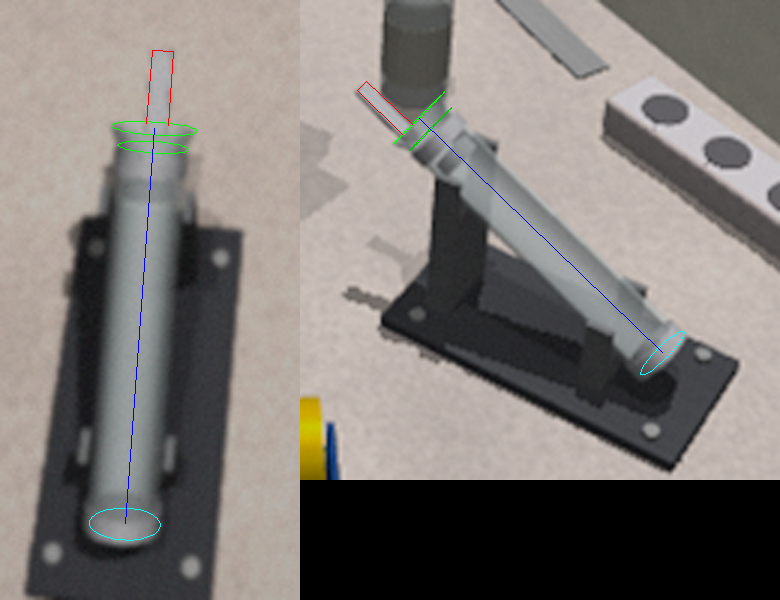

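View pics/ovb_1.png

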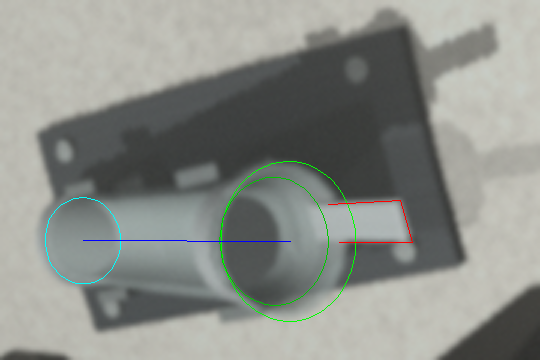

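```bash
python3 - <<'E'
from h import *
w=dict(np.load("w1.npz"))
B=atz((359,168),w,14,True);N=atz((353.5,250),w,12,True);print(N.round(),B.round(),np.linalg.norm(N-B))
B2=atz((499.5,268),w,14,True);N2=atz((509,193),w,12,True);print("P2",N2.round(),B2.round(),np.linalg.norm(N2-B2),np.degrees(np.arctan2(*(N2-B2)[[1,0]])))
h=N-B; h[2]=0; h/=np.linalg.norm(h); print(np.degrees(np.arctan2(h[1],h[0])))
mid=(np.array([553,113,0])+[447,90,0]+N+B)/4; mid[2]=0; print(mid)
g=mid-30*h
r=R_of(DOWN,h)
robot.movep(g+[0,0,90],r)
robot.servo_line(g+[0,0,3.5],feed=120)
grip(0.2,40); robot.hold(0.2)
o=robot.observe(); print(o["t"],o["tcp_pos"],o["grip_width"],o["contact_force"])
i=viewer.camera_info("wrist"); im=viewer.read_camera("wrist"); cv2.imwrite("pics/w2.png",im[:,:,::-1])
E
```

```text
[554. 114.  12.] [444.  94.  14.] 111.70642535985047
P2 [421. 315.  12.] [531. 336.  14.] 112.39712901024221 -169.00489624573672
10.403149667369783
[499.67653061 102.61401087   0.        ]
7.925 [470.11418021  97.21991955   3.46510486] 0.2996876389369275 [-0.0765844  -0.36009018  0.54785865]
```

View pics/w2.png

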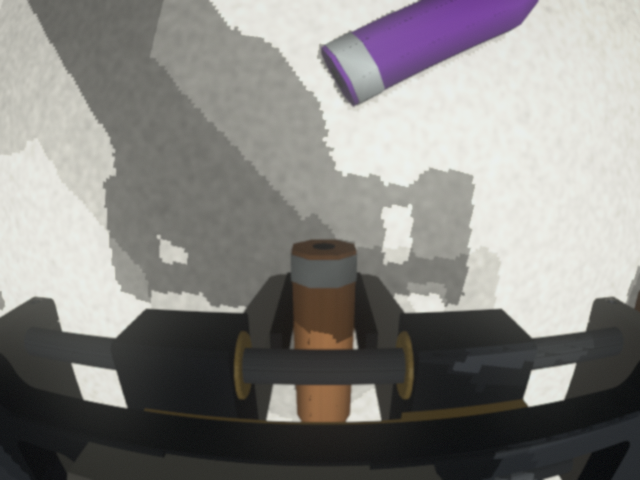

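```bash
cat >> h.py <<'E'
T=Tube([579,-131.5,170],-66)
def snap(n,tag):
    i=viewer.camera_info(n); im=viewer.read_camera(n); cv2.imwrite(f"pics/{tag}.png",im[:,:,::-1]); return i,im
E
python3 - <<'E'
from h import *
o=robot.observe(); p=o["tcp_pos"]
i=viewer.camera_info("wrist")
b=atz((323,240.5),i,28,True); print("butt top edge",b, np.linalg.norm((b-p)[:2]))
robot.servo_line(p+[0,0,220],feed=250)
r=R_of(-T.up,T.d)
robot.movep(T.w(-125,0,40),r)
robot.servo_line(T.w(-125,0,-11.5),feed=120); robot.hold(.2)
o=robot.observe(); print(o["t"],o["tcp_pos"]-T.w(-125,0,-11.5),o["grip_width"],o["contact_force"])
snap("side","s3"); snap("wrist","w3"); snap("scene","sc3")
im=cv2.imread("pics/s3.png")[180:380,300:500]; cv2.imwrite("pics/s3c.png",cv2.resize(im,None,fx=3,fy=3))
im=cv2.imread("pics/sc3.png")[200:480,200:400]; cv2.imwrite("pics/sc3c.png",cv2.resize(im,None,fx=2,fy=2)*1)
E
```

```text
butt top edge [438.66796238  90.19486048  28.        ] 32.23326502603905
10.5333 [ 0.55884073 -0.35126873  0.65690209] 0.3041260039355936 [ 0.15405251 -0.89055488 -0.2696517 ]
```

View pics/s3c.png

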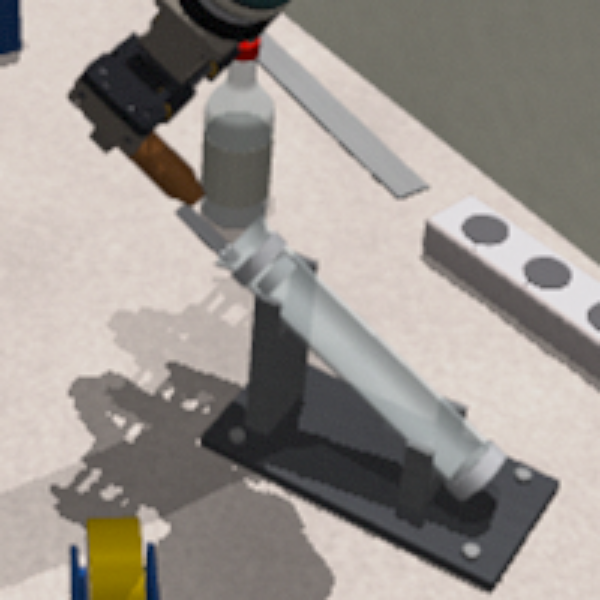

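View pics/w3.png

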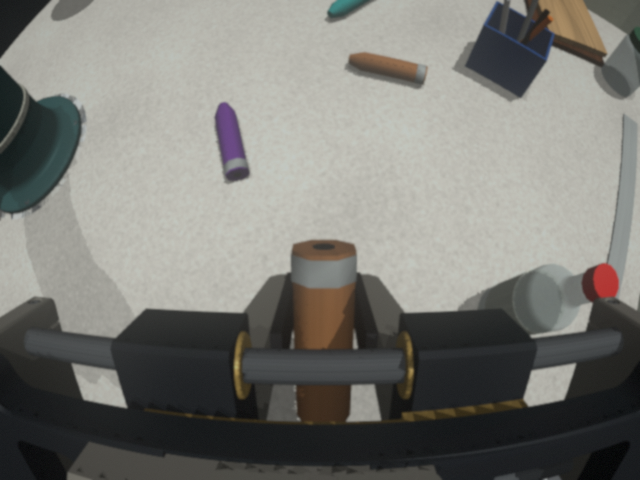

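View pics/sc3c.png

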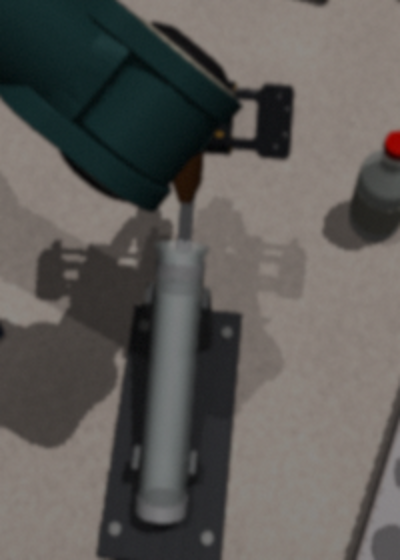

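```bash
python3 - <<'E'
from h import *
for x,f in [(-75,80),(-45,60),(-28,50),(-15,40)]:
    robot.servo_line(T.w(x,0,-11.5),feed=f)
    o=robot.observe(); F=o["contact_force"]; e=o["tcp_pos"]-T.w(x,0,-11.5)
    print(x,round(o["t"],1),[round(float(F@k),1) for k in (T.d,T.y,T.up)],[round(float(e@k),1) for k in (T.d,T.y,T.up)],round(o["grip_width"],3))
    if np.linalg.norm(F)>35: break
snap("side","s4"); snap("wrist","w4")
im=cv2.imread("pics/s4.png")[180:380,300:500]; cv2.imwrite("pics/s4c.png",cv2.resize(im,None,fx=3,fy=3))
E
```

```text
-75 11.5 [1.3, 0.7, -1.0] [-0.4, 0.1, -0.2] 0.297
-45 12.1 [1.3, -0.2, 0.2] [0.6, -0.2, -0.1] 0.298
-28 12.6 [1.2, -0.7, -1.1] [1.1, -0.1, -0.0] 0.299
-15 13.1 [0.4, -0.1, -0.9] [1.1, -0.1, 0.1] 0.298
```

View pics/s4c.png

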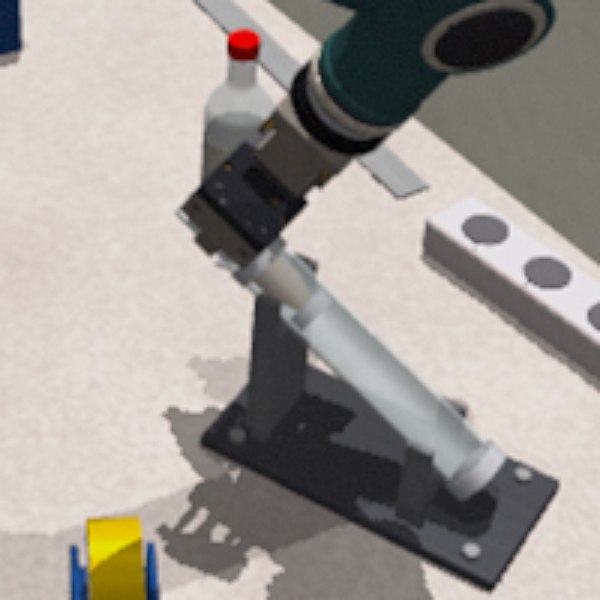

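View pics/w4.png

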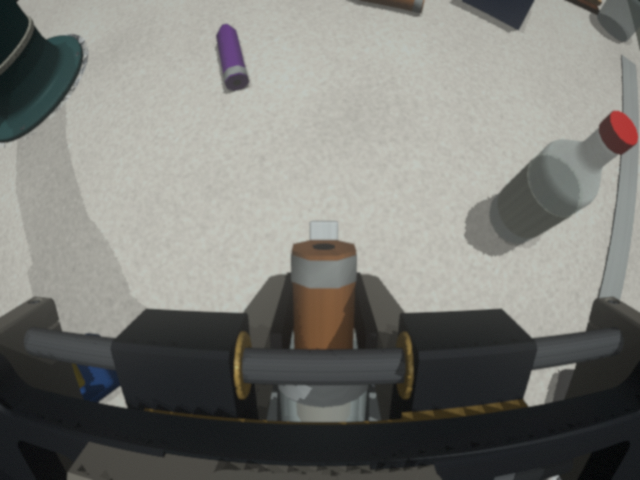

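```bash
python3 - <<'E'
from h import *
grip(0.65); robot.hold(0.1)
robot.servo_line(T.w(-15,0,45),feed=150)
snap("side","s5"); 
robot.servo_line(T.w(-85,0,45),feed=200)
grip(0.0,20)
i,im=snap("wrist","w5")
robot.servo_line(T.w(-85,0,-11),feed=150)
o=robot.observe(); print(o["t"],o["contact_force"],o["grip_width"])
im=cv2.imread("pics/s5.png")[180:380,300:500]; cv2.imwrite("pics/s5c.png",cv2.resize(im,None,fx=3,fy=3))
snap("wrist","w5b");snap("side","s5b")
im=cv2.imread("pics/s5b.png")[180:380,300:500]; cv2.imwrite("pics/s5bc.png",cv2.resize(im,None,fx=3,fy=3))
E
```

```text
16.5 [-0.62211399 -0.21289435  1.0293377 ] 0.006943031269364546
```

View pics/s5bc.png

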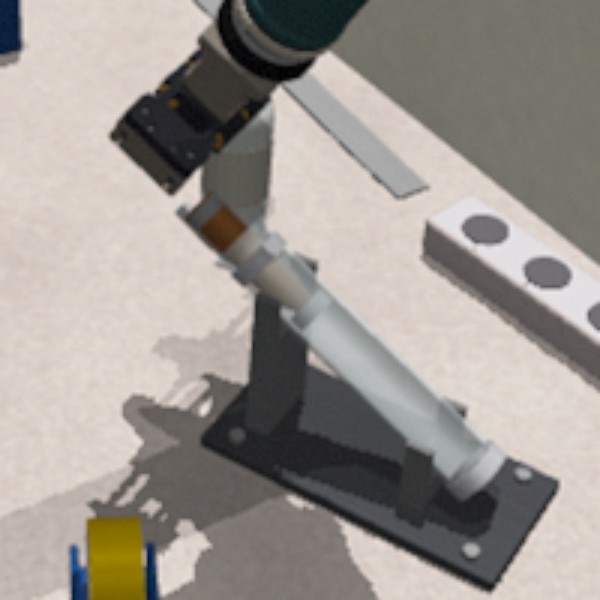

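View pics/w5b.png

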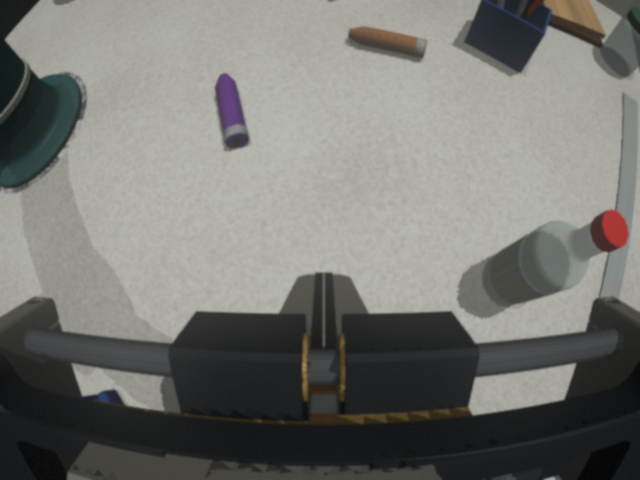

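```bash
python3 - <<'E'
from h import *
for x,f in [(-60,60),(-40,50),(-25,50),(-18,30),(-15,20),(-13,15)]:
    robot.servo_line(T.w(x,0,-11),feed=f)
    o=robot.observe(); F=o["contact_force"]; e=o["tcp_pos"]-T.w(x,0,-11)
    print(x,round(o["t"],1),[round(float(F@k),1) for k in (T.d,T.y,T.up)],[round(float(e@k),1) for k in (T.d,T.y,T.up)])
    if np.linalg.norm(F)>18: break
robot.hold(.1)
snap("side","s6");i,_=snap("wrist","w6")
im=cv2.imread("pics/s6.png")[180:380,300:500]; cv2.imwrite("pics/s6c.png",cv2.resize(im,None,fx=3,fy=3))
E
```

```text
-60 17.2 [0.3, 0.2, -0.3] [0.2, -0.1, -0.2]
-40 17.7 [-5.4, -0.0, 3.7] [-0.9, 0.6, 0.2]
-25 18.2 [-4.6, 0.1, 3.7] [-0.7, 0.5, 0.4]
-18 18.6 [-4.5, 0.3, 4.4] [-0.9, 0.5, 0.5]
-15 18.9 [-5.7, -0.8, 3.2] [-1.1, 0.6, 0.4]
-13 19.1 [-6.0, -0.3, 4.9] [-1.2, 0.6, 0.4]
```

View pics/s6c.png

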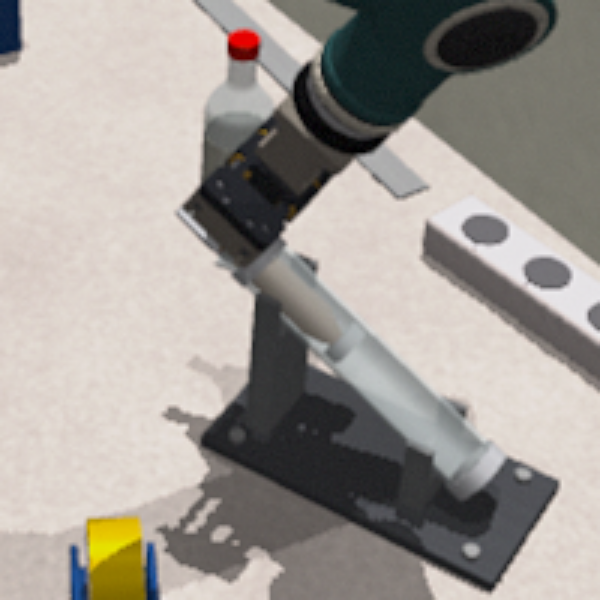

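```bash
python3 - <<'E'
from h import *
robot.servo_line(T.w(-60,0,-11),feed=150)
robot.servo_line(T.w(-60,0,-11)+[0,0,130],feed=250)
snap("side","s7");snap("scene","sc7")
h=hd(-168.7); mid=np.array([477,321,0.]); g=mid-30*h
q=kin.ik(g+[0,0,140],R_of(DOWN,h)); print(q)
robot.movep(g+[0,0,140],R_of(DOWN,h)); robot.hold(.2)
i,_=snap("wrist","w7"); np.savez("w7.npz",**i)
print(robot.observe()["t"])
im=cv2.imread("pics/s7.png")[180:380,300:500]; cv2.imwrite("pics/s7c.png",cv2.resize(im,None,fx=3,fy=3))
E
```

```text
[-0.412341    0.49486644 -0.28410939  1.77084212  0.17077883  0.89993716
 -2.14425222]
23.1667
```

View pics/s7c.png

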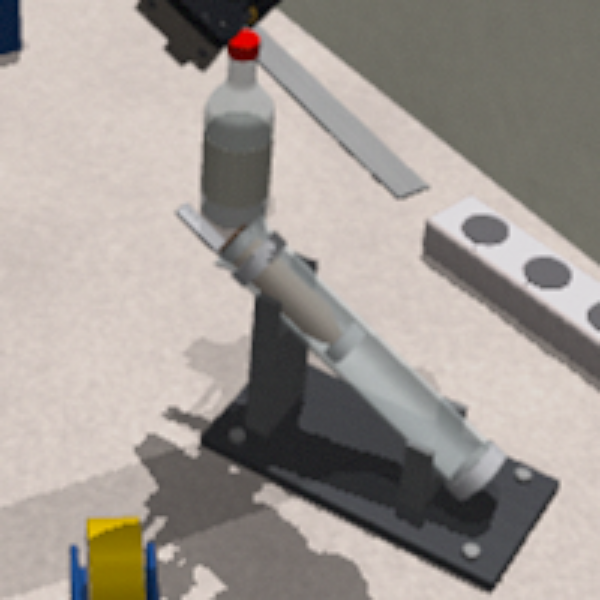

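View pics/w7.png

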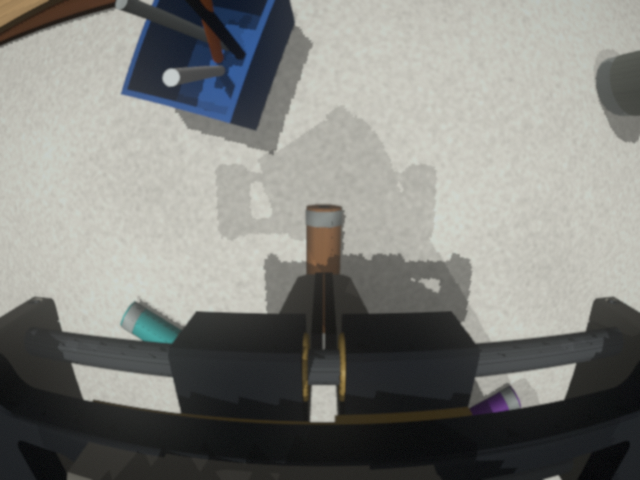

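```bash
python3 - <<'E'
from h import *
i=dict(np.load("w7.npz"))
b=atz((323.5,205),i,28,True); h=hd(-168.7); o=robot.observe()
print("butt",b,(o["tcp_pos"]-b)@h, (b-o["tcp_pos"])@np.cross([0,0,1],h))
g=o["tcp_pos"].copy(); g[:2]+= (h*(30.5-(o["tcp_pos"]-b)@h))[:2]; g[2]=3.5
grip(0.6); robot.servo_line(g,feed=130); grip(0.2,40); robot.hold(.2)
o=robot.observe(); print(o["t"],o["tcp_pos"],o["grip_width"],o["contact_force"])
robot.servo_line(o["tcp_pos"]+[0,0,220],feed=250)
robot.movep(T.w(-125,0,45),R_of(-T.up,T.d))
robot.servo_line(T.w(-118,0,-10.5),feed=120); robot.hold(.2)
o=robot.observe(); print(o["t"],o["tcp_pos"]-T.w(-118,0,-10.5),o["grip_width"],o["contact_force"],o["joints"].round(2))
snap("side","s8");snap("wrist","w8")
im=cv2.imread("pics/s8.png")[180:380,300:500]; cv2.imwrite("pics/s8c.png",cv2.resize(im,None,fx=3,fy=3))
E
```

```text
butt [531.942278  330.1472913  28.       ] 25.43564647846864 1.3845455824366926
26.0083 [501.94131777 325.61020468   3.83282172] 0.3025181336177354 [ 0.41963061 -1.38753712  4.3213655 ]
30.2 [ 0.56771267 -0.38074522  0.65276369] 0.2991113709925778 [ 0.10822894 -0.30434074 -0.48852008] [ 0.59  0.53 -0.47  1.66 -0.22  1.29  0.65]
```

View pics/s8c.png

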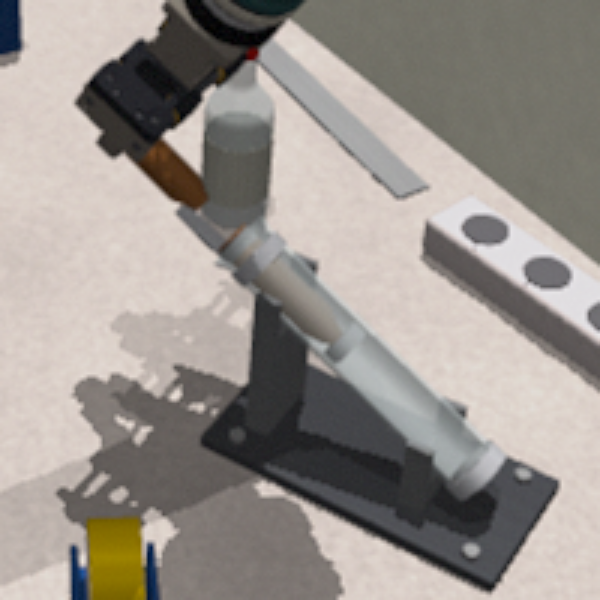

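View pics/w8.png

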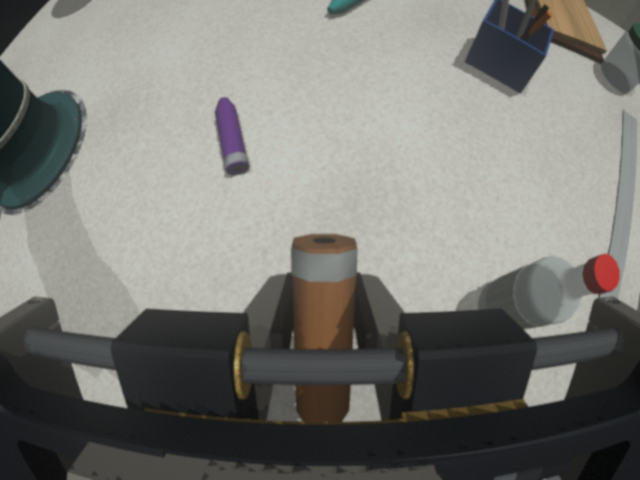

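```bash
python3 - <<'E'
from h import *
for x,f in [(-90,80),(-75,60),(-60,50),(-45,50),(-30,50),(-15,40)]:
    robot.servo_line(T.w(x,0,-11.5),feed=f)
    o=robot.observe(); F=o["contact_force"]; e=o["tcp_pos"]-T.w(x,0,-11.5)
    print(x,round(o["t"],1),[round(float(F@k),1) for k in (T.d,T.y,T.up)],[round(float(e@k),1) for k in (T.d,T.y,T.up)],round(o["grip_width"],3))
    if np.linalg.norm(F)>25: break
snap("side","s9"); snap("wrist","w9")
im=cv2.imread("pics/s9.png")[180:380,300:500]; cv2.imwrite("pics/s9c.png",cv2.resize(im,None,fx=3,fy=3))
E
```

```text
-90 30.8 [-0.3, 0.7, -0.4] [0.4, -0.1, -0.3] 0.301
-75 31.2 [-1.5, 0.0, -0.2] [0.4, 0.1, -0.0] 0.299
-60 31.6 [0.4, -0.6, -1.0] [1.2, -0.1, 0.1] 0.299
-45 32.1 [0.5, 1.0, -0.5] [1.3, -0.2, 0.0] 0.297
-30 32.5 [-0.6, -0.6, -0.2] [1.2, -0.2, 0.1] 0.3
-15 33.1 [0.0, 0.2, -0.7] [1.1, -0.2, 0.1] 0.296
```

View pics/s9c.png

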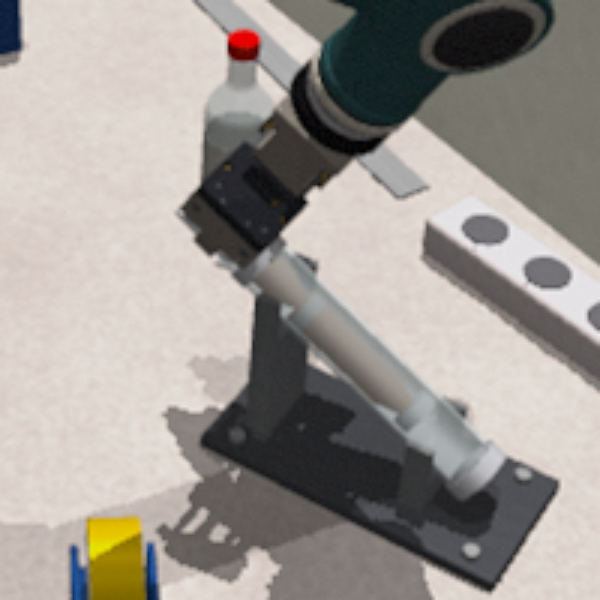

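View pics/w9.png

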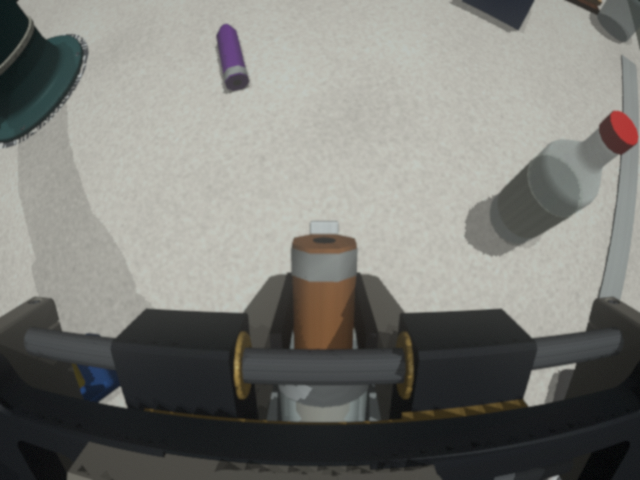

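```bash
python3 - <<'E'
from h import *
grip(0.65); robot.hold(0.1)
robot.servo_line(T.w(-15,0,45),feed=150)
robot.servo_line(T.w(-88,0,45),feed=200)
grip(0.0,20)
robot.servo_line(T.w(-88,0,-11),feed=150)
for x,f in [(-62,60),(-40,50),(-25,50),(-18,30),(-15,20),(-13,15),(-11.5,10)]:
    robot.servo_line(T.w(x,0,-11),feed=f)
    o=robot.observe(); F=o["contact_force"]; e=o["tcp_pos"]-T.w(x,0,-11)
    print(x,round(o["t"],1),[round(float(F@k),1) for k in (T.d,T.y,T.up)],[round(float(e@k),1) for k in (T.d,T.y,T.up)])
    if np.linalg.norm(F)>18: break
robot.hold(.1)
robot.servo_line(T.w(-70,0,-11),feed=150)
snap("wrist","w10")
robot.servo_line(T.w(-70,0,-11)+[0,0,130],feed=250)
i,_=snap("wrist","w10b"); snap("side","s10"); snap("scene","sc10")
print(robot.observe()["t"])
im=cv2.imread("pics/s10.png")[220:370,340:480]; cv2.imwrite("pics/s10c.png",cv2.resize(im,None,fx=4,fy=4,interpolation=cv2.INTER_CUBIC))
im=cv2.imread("pics/sc10.png")[280:480,220:360]; cv2.imwrite("pics/sc10c.png",np.clip(1.6*cv2.resize(im,None,fx=3,fy=3,interpolation=cv2.INTER_CUBIC).astype(float),0,255).astype(np.uint8))
E
```

```text
-62 37.0 [-0.2, 0.7, -0.0] [0.2, -0.1, -0.1]
-40 37.6 [-4.6, -0.0, 2.8] [-0.5, 0.4, 0.2]
-25 38.0 [-3.6, 0.4, 4.0] [-0.4, 0.4, 0.3]
-18 38.4 [-4.5, 0.8, 3.2] [-0.8, 0.5, 0.4]
-15 38.7 [-5.8, 0.1, 4.3] [-1.0, 0.6, 0.4]
-13 39.0 [-5.7, -0.9, 4.3] [-1.2, 0.6, 0.5]
-11.5 39.3 [-6.4, -0.1, 4.3] [-1.2, 0.6, 0.5]
40.8167
```

View pics/s10c.png

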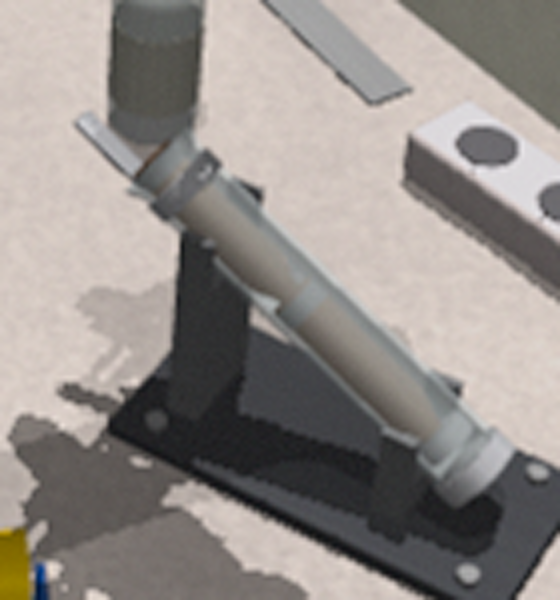

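View pics/sc10c.png

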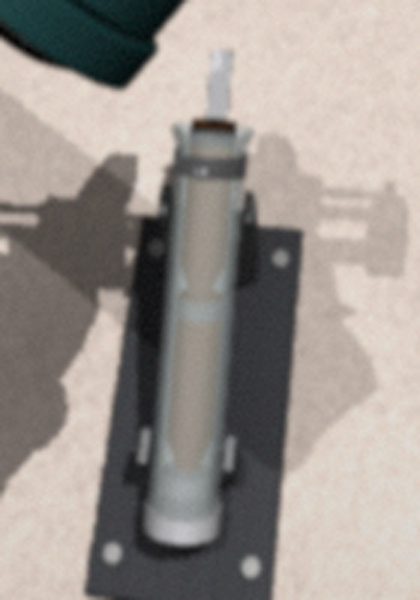

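```bash
python3 - <<'E'
from h import *
out=[]
for f,cam,c in [("s10","side",(378,262)),("sc10","scene",(292,325))]:
    i=viewer.camera_info(cam); im=cv2.imread(f"pics/{f}.png"); x0,y0=c[0]-20,c[1]-30; sc=10
    raw=cv2.resize(im[y0:y0+60,x0:x0+40],None,fx=sc,fy=sc,interpolation=cv2.INTER_CUBIC)
    if cam=="scene": raw=np.clip(raw*1.7,0,255).astype(np.uint8)
    ov=raw.copy()
    t=np.linspace(0,2*np.pi,9)+np.pi/8; tc=np.linspace(0,2*np.pi,50)
    def pl(X,col): cv2.polylines(ov,[np.round([(proj(p,i)-[x0-.5,y0-.5])*sc for p in X]).astype(np.int32)],False,col,1)
    pl([T.w(0,27.5*np.cos(k),27.5*np.sin(k)) for k in tc],(0,255,0))
    for x,col in [(-8,(0,0,255)),(-2,(255,0,0))]: pl([T.w(x,15.1*np.cos(k),-4+15.1*np.sin(k)) for k in t],col)
    pl([T.w(a,b,-19) for a,b in [(0,7),(-48,7),(-48,-7),(0,-7)]],(255,0,255))
    out+= [np.hstack([raw,ov])] if cam=="scene" else [ov]
cv2.imwrite("pics/fl1.png",np.hstack([out[0]])); cv2.imwrite("pics/fl2.png",out[1])
E
```

```text
(no output)
```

View pics/fl1.png

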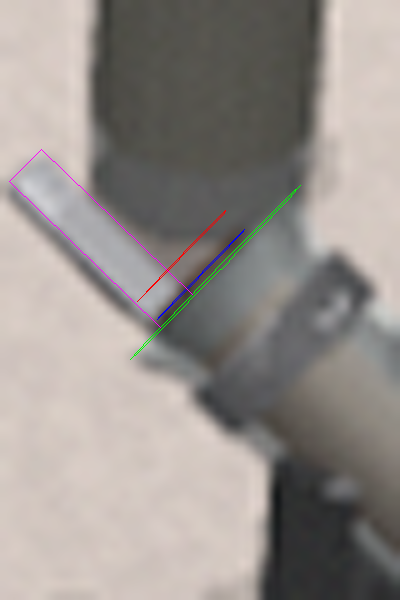

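View pics/fl2.png

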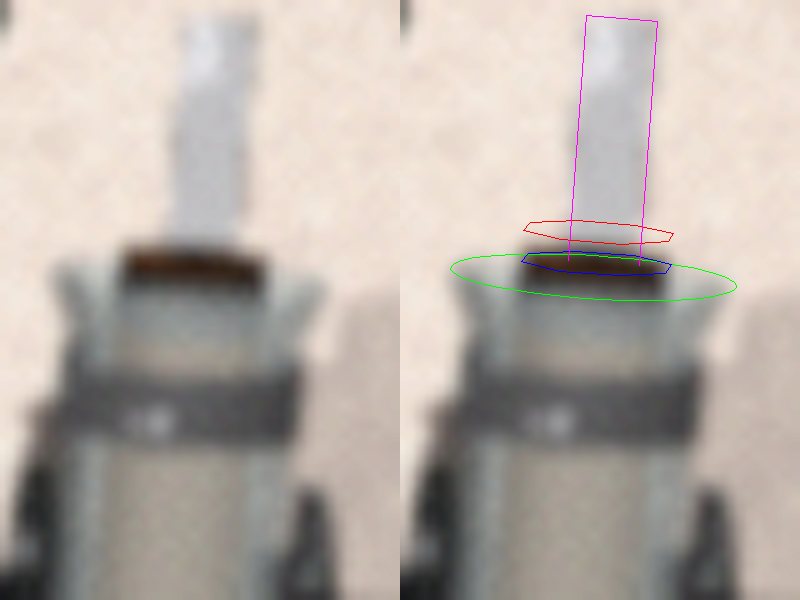

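```bash
python3 - <<'E'
from h import *
robot.servo_line(T.w(-70,0,-11),feed=250)
for x,f in [(-20,100),(-11.5,25),(-10,10),(-9,10),(-8,10),(-7,10)]:
    robot.servo_line(T.w(x,0,-11),feed=f)
    o=robot.observe(); F=o["contact_force"]; e=o["tcp_pos"]-T.w(x,0,-11)
    print(x,round(o["t"],1),[round(float(F@k),1) for k in (T.d,T.y,T.up)],[round(float(e@k),1) for k in (T.d,T.y,T.up)])
    if np.linalg.norm(F)>14: break
robot.servo_line(T.w(-70,0,-11),feed=150)
robot.servo_line(T.w(-70,0,-11)+[0,0,130],feed=250)
robot.hold(.2)
snap("side","s11"); snap("scene","sc11")
print(robot.observe()["t"])
for f,(x0,y0) in [("s11",(358,232)),("sc11",(272,295))]:
    im=cv2.imread(f"pics/{f}.png"); c=cv2.resize(im[y0:y0+60,x0:x0+40],None,fx=10,fy=10,interpolation=cv2.INTER_CUBIC)
    if f=="sc11": c=np.clip(c*1.7,0,255).astype(np.uint8); c=np.hstack([d,c])
    d=c
cv2.imwrite("pics/fl3.png",c); cv2.imwrite("pics/sc11b.png",np.clip(cv2.imread("pics/sc11.png")*1.5,0,255).astype(np.uint8))
E
```

```text
-20 42.1 [-0.6, -0.2, 0.8] [-0.1, 0.0, -0.3]
-11.5 42.6 [-3.5, 0.2, 2.5] [-0.6, 0.2, 0.2]
-10 42.9 [-5.2, -0.5, 3.4] [-1.2, 0.5, 0.2]
-9 43.2 [-5.7, -0.4, 3.5] [-1.3, 0.5, 0.2]
-8 43.4 [-6.0, -1.0, 2.7] [-1.7, 0.6, 0.1]
-7 43.7 [-8.7, -1.9, 4.7] [-2.7, 0.6, 0.2]
45.2083
```

View pics/fl3.png

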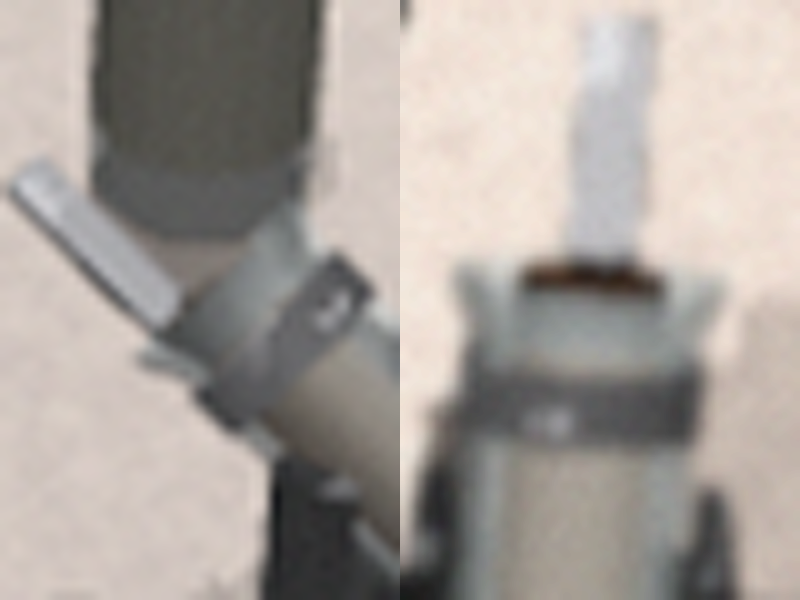

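View pics/sc11b.png

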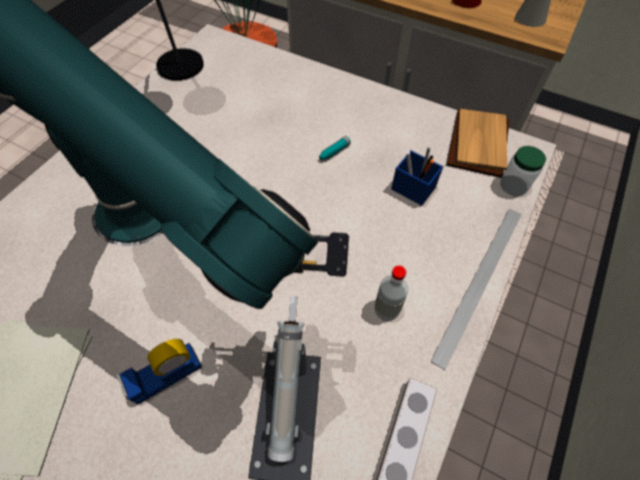

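```bash
python3 - <<'E'
from h import *
robot.job_done(); print(robot.observe()["t"])
E
```

```text
the job is handed in; nothing more can be done
the job is handed in; nothing more can be done
```

Both wooden pirns are in the magazine tube, nose first, and I handed the job in at about 45 s of the 66 s allowed; no verdict was reported.

I chose the two wooden pirns, at scene pixels (314,254) and (346,191), and left the purple one at (264,222) and the turquoise one at (335,149) alone. I gripped each near its butt and slid it in along the 30° axis. Then I let go and pushed it in with the shut fingers, so the second pirn drove the first and the follower deeper.

**Flushness:** After the first push the last butt looked about 3 mm proud, so I pushed again until the fingers began to meet the rim, at about 9 N along the tube axis. The final side and scene views show the butt level with the mouth to within a few millimetres. I did not measure the noses directly; about 220 mm and 110 mm inside follows from the pirn lengths.

**Other checks:**
- The gripper was clear of both pirns at the end, empty and raised above the mouth.
- The bottle, tape dispenser and pen box look unmoved in the last scene view.
- No force I printed came near its limit.
- The tube pose is from fitting the camera views and is good to about 2–3 mm. The final contact with the rim agreed with it.

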